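# Four clicks on the sesame dispenser

### The job

The steel shaker stands in the way of the sesame dispenser's lever: lift it away and stand it upright on the dark slatted board. Then take the lever by its upright knob and swing it from its rest, towards where the shaker stood, four clicks and no further, feeling each click as the plunger drops past a ridge. The spring pulls the lever back if let go, so finish while still holding the knob, with the plunger seated in the notch after the fourth ridge; keep the shaker upright and leave the other things on the table alone.

Things in the scene. Friction and masses are not known exactly. Their poses are not given: they have to be found in the camera images.
- dispenser: Sesame dispenser fixed to the table: round grey foot (radius 118 mm, 20 mm high), aluminium drum (radius 60 mm, lid knob's top at 139 mm), chute and catch tray on its +x side. Origin on the lever's vertical pivot axis, at table height. At rest the lever points 2.59 rad counter-clockwise (seen from above) from its +x axis.
- lever: Flat steel lever turning about the dispenser's vertical axis (origin on that axis, table height); its +x axis points out to the knob. Bar 22 mm wide, 50 to 60 mm above the table, ending 190 mm from the axis. Swings counter-clockwise seen from above, up to 1.5 rad from rest. A spring draws it back: about 6 N at the knob at rest, 9 N at the fourth click. It does not stay when let go.
- lever_knob (a point): Grip point on the lever's upright black round knob (18 mm in diameter, 60 to 116 mm above the table): on its axis, 175 mm from the pivot axis, 92 mm above the table.
- plate: Click plate under the lever: dark disc, radius 125 mm, top 30 mm above the table (origin on the pivot axis at 20 mm), with 7 radial brass ridges, 13 mm wide, 5 mm high, 83 to 123 mm from the axis. The first lies along its +x, the others follow counter-clockwise every 0.2 rad; notches lie half-way between. Mounted turned differently each time: first ridge 0.12 to 0.32 rad from the lever's rest.
- plunger_pin (a point): Sprung upright pin with a roller foot, in a brass sleeve on the lever, 105 mm from the pivot axis; rides over the ridges (point at its top when down, 80 mm above the table). One click per ridge passed: a ridge first adds up to about 3 N to the push at the knob, past its crest takes as much away; as the pin drops into the notch the push rises sharply again, the next ridge beginning at once.
- shaker: The shaker itself (160 g, more or less): plain metal cylinder 44 mm in diameter, 86 mm tall, perforated cap of 41 mm diameter above 68 mm. Origin at the centre of its underside.
- shaker_centre (a point): Centre of the shaker, half-way up (43 mm above its underside). It stands on the table beside the dispenser, in the lever's path.
- board: Fixed dark slatted wooden board, 200 x 200 mm, 12 mm thick, on the table; origin at the centre of its underside, x and y along its edges.
- dish: Bystander: green plastic plate, 130 mm across, 22 mm high; leave alone. Origin at its underside.
- tub: Bystander: white plastic bowl, 110 mm across, 75 mm high; leave alone. Origin at its underside.
- spatula: Bystander: spatula lying flat; leave alone.

How it is judged:
On the way, in this order (a step that is already met when the one before it is completed fails the run):
1. the shaker stands released and upright on the board while the lever is still at rest (x of shaker_centre in the frame of board between -0.095 and 0.095 m and y of shaker_centre in the frame of board between -0.095 and 0.095 m and height (world z) of shaker_centre between 0.048 and 0.062 m and angle between shaker_centre's own z axis and vertical below 0.15 rad and contact force between the fingers and shaker below 0.1 N and linear speed of shaker below 0.03 m/s and distance of lever_knob from where it was at the start of the episode below 0.012 m), for 0.2 s.
2. the lever has been swung past the first ridge (y of lever_knob in the frame of plate above 0.007 m), for 0.05 s.
At the end, for the whole second after the job is handed in: The shaker stands upright (within 0.15 rad) and untouched on the board; the lever is held still by the gripper (more than 1 N between fingers and lever) within 0.06 rad of the middle of the notch between the fourth and fifth ridges of the click plate (x of shaker_centre in the frame of board between -0.095 and 0.095 m and y of shaker_centre in the frame of board between -0.095 and 0.095 m and height (world z) of shaker_centre between 0.048 and 0.062 m and angle between shaker_centre's own z axis and vertical below 0.15 rad and contact force between the fingers and shaker below 0.1 N and linear speed of each of shaker, lever below 0.03 m/s and y of lever_knob in the frame of plate between 0.1045 and 0.1206 m and contact force between the fingers and lever above 1 N and angular speed of lever below 0.1 rad/s); the arm keeps its last pose, push and grip.
It fails at once if the lever is taken over the fifth ridge (y of lever_knob in the frame of plate above 0.1291 m).
It fails at once if the shaker is tipped (angle between shaker_centre's own z axis and vertical above 0.6 rad).
It fails at once if the lever is pushed against the shaker (contact force between lever and shaker above 5 N).
It fails at once if a bystander is disturbed (distance of any of dish, tub, spatula from where it was at the start of the episode above 0.03 m).
It also fails if it takes over 72 s, if anything falls off the work surface, if the arm or the gripper's body presses on something with over 40 N, if the wrist force passes 120 N, or if a joint passes its speed limit or range.

### The arm

A 6-joint arm with a two-finger parallel gripper is mounted at the origin on the work surface. World frame = base frame: x ahead of the robot, y to its left, z up, the work surface at z = 0. Lengths are in m, angles in rad, forces in N, time in s.
With the tool pointing down it reaches from about 0.35 to 0.975 m from the base axis. Payload 7.1 kg.
Tool frame: the origin (TCP) lies midway between the tips of the shut fingers; the grasp point (between the pads) lies 19 mm behind it (arm.hold_point_z is the distance from the TCP to the grasp point, in m); y points along the fingers, z is the direction in which the jaws open and shut, and the axes are right-handed (so a half turn about y gives the same grasp; the last joint's range is limited). The gripper opens to 88 mm and grips with 3 to 60 N. Pads are 20 mm wide; open, the fingers measure 115 mm over their backs; the gripper's body (75 mm by 178 mm) begins 61 mm behind the grasp point.
Start: joints at [-1.191, 0.423, 1.63, -0, 1.089, -0.019], TCP at [0.243, -0.576, 0.223] pointing down, gripper open.
Joint ranges: [-3, 3], [-0.9, 2.11], [0.09, 2.58], [-1.31, 4.45], [0.11, 2.69], [-2.54, 2.54]. Speed limits (rad/s): [2.39, 2.39, 3.01, 3.14, 3.14, 3.14].

### API

Orientations are given as a rotation vector (axis times angle).
In Python, from station import arm gives the robot as it stands.
- The arm moves only by the tool jog_arm, never from a script. Its argument "plan" is a list of rows, each a list of 3 entries, a list of its own where there are three numbers: the opening, from 0 (shut) to 1 (fully open), then the shift along the tool's x, y, z in units of 250 mm (1.0 is 250 mm), then the turn about the tool's y in units of pi rad (1.0 is pi rad). In form: [[claw, [tx, ty, tz], yaw], ...]. A call has 1 to 10 rows; each row shifts and turns the commanded pose from where the row before left it, along the tool's axes as they then stand; what a row does not reach is not made up. A row lasts 1/8 s, in which the tool goes at most 62.5 mm and 10.7 degrees, less where a joint would pass 70% of its speed; a pose out of reach is approached as far as the arm can. A call with a number of a shift or a turn outside -1 to 1 is refused whole. A call with a gripper value outside its range is refused whole. The fingers move at their own pace and stop on an object; the grip force is fixed at half the most. Time passes only in rows, so rows that do not move let the fingers close. It gives the time, the measured TCP pose, the force and the opening at its end, in the units of the state.
- arm.observe(): the state, without advancing time (a new reading comes with each control period).
- arm.read_camera(name): name is "scene" or "top" or "wrist"; returns (picture, depth): 420x560x3 uint8, red, green, blue; 420x560 float32, m along the optical axis (not along the pixel's ray), 0 where there is no reading.
- arm.get_calibration(name): a dict with "intrinsics" (3x3 intrinsics, pixels), "k1" (the pictures are not rectified: a ray, as slopes to the right and down, at radius r is drawn at 1 + k1 r^2 times it, then the intrinsics apply), "rvec" (rotation vector, rad) and "tvec" (3), from world to camera coordinates, as OpenCV has them; the wrist camera has in their place "mount" (4x4, takes a point from camera to tool coordinates, whose origin is the TCP and whose axes are the tool frame's). Camera axes: x right, y down, z forward; pixel columns grow to the right and rows downward; lengths in m; the calibration is good to about 2 mm. A picture is of the moment at which its call begins: read the wrist's pose just before it. get_calibration takes no time and is no camera call.
- arm.job_done(): hands the job in, once; it reports no verdict.
Trained networks look in the newest picture that a camera, given by its name, has taken for a name from the list of things; names that differ only in an ending like _2 or _b are one class to them, and where a whole thing is asked for, a point or a joint stands for the part that bears it (a point fixed in the world has none). Each returns a list of dicts, best first, with "conf" (0 to 1); they miss things now and then, are a little off and sometimes report something else, mostly with a low value. They report only what shows in the picture. A call takes as long as a camera call.
- arm.trace(query, camera): "pixels" (420x560 bool, what is visible of it) and "position" ([column, row] in pixels, amid what is visible of it).
The state is a dict: "time_s": time; "joints": joint angles; "joint_vel": joint speeds; "joint_efforts": joint torques, N m; "tcp_pos": TCP position; "tcp_rot": TCP orientation; "wrist_force": force on the tool from outside, world axes, zero at the start; "moment": the same for the moment, N m; "grip_width": finger opening in m.
Only numpy, scipy, OpenCV 4.12 (cv2) and the standard library are available. Lean on these libraries where they do the work, as an engineer would, in place of code of your own. Each camera call takes 0.05 s, during which the arm holds its last target. There are 200 camera calls.

## Working session

There is one attempt and no reset: what is moved stays moved. The work goes in short steps, Python scripts to look and compute and a tool call to move; the robot and the scene stay as the last step left them, time stands still between calls to the robot, and variables do not carry over. Pictures are saved under pics/ and viewed, about 8 in all and at most 12, crops included, and the job is handed in when it is done.

Besides the shell and the picture viewer there is one more tool, called after "Call:" as name(argument=value, ...), one argument or row to a line, values as JSON. jog_arm: Moves the arm, as the interface text tells. Its arguments: {"type":"object","properties":{"plan":{"type":"array"}},"required":["plan"]}

```bash
mkdir -p pics
cat > h.py <<'E'
import numpy as np, cv2
from station import arm
from scipy.spatial.transform import Rotation as R
def cam(name):
    c=arm.get_calibration(name); K=np.array(c["intrinsics"])
    if "mount" in c:
        s=arm.observe(); T=np.eye(4); T[:3,:3]=R.from_rotvec(s["tcp_rot"]).as_matrix(); T[:3,3]=s["tcp_pos"]
        M=T@np.array(c["mount"])
    else:
        M=np.eye(4); M[:3,:3]=R.from_rotvec(np.ravel(c["rvec"])).as_matrix(); M[:3,3]=np.ravel(c["tvec"]); M=np.linalg.inv(M)
    return K,c["k1"],M
def rays(C,uv):
    K,k1,M=C
    n=cv2.undistortPoints(np.array(uv,float).reshape(-1,1,2),K,np.array([k1,0,0,0,0.])).reshape(-1,2)
    return np.c_[n,np.ones(len(n))]
def pts(C,uv,z):  # depth array
    return (rays(C,uv)*np.ravel(z)[:,None])@C[2][:3,:3].T+C[2][:3,3]
def onplane(C,uv,h):
    d=rays(C,uv)@C[2][:3,:3].T; o=C[2][:3,3]
    return o+d*((h-o[2])/d[:,2])[:,None]
def cloud(C,pix,depth):
    v,u=np.nonzero(pix&(depth>0)); return pts(C,np.c_[u,v],depth[v,u])
E
python3 - <<'E'
from h import *
for n in ["top","scene"]:
    C=cam(n); p,d=arm.read_camera(n); cv2.imwrite(f"pics/{n}0.png",p[:,:,::-1])
    print(n,C[2][:3,3].round(3))
    for q in ["dispenser","lever_knob","lever","plate","plunger_pin","shaker","board","dish","tub","spatula"]:
        for r in arm.trace(q,n)[:1]:
            P=cloud(C,r["pixels"],d)
            print(q,round(r["conf"],2),np.round(r["position"]),r["pixels"].sum(),*( [np.median(P,0).round(3),P.min(0).round(3),P.max(0).round(3)] if len(P) else []))
s=arm.observe();print(s)
print(R.from_rotvec(s["tcp_rot"]).as_matrix().round(2),arm.hold_point_z)
E
```

```text
top [0.425 0.044 1.145]
dispenser 0.83 [248. 128.] 5415 [0.737 0.154 0.061] [ 0.507  0.07  -0.003] [0.922 0.264 0.145]
lever_knob 0.92 [215. 201.] 480 [0.558 0.225 0.061] [ 0.505  0.18  -0.004] [0.622 0.278 0.12 ]
lever 0.67 [218. 195.] 500 [0.566 0.221 0.061] [ 0.507  0.122 -0.002] [0.622 0.267 0.12 ]
plunger_pin 0.45 [216. 202.] 471 [0.563 0.223 0.061] [ 0.505  0.18  -0.001] [0.615 0.266 0.12 ]
shaker 0.63 [256. 228.] 249 [0.487 0.128 0.086] [0.468 0.11  0.018] [0.509 0.149 0.091]
board 0.79 [414. 237.] 5698 [ 0.46  -0.282  0.013] [ 0.348 -0.395 -0.002] [ 0.575 -0.169  0.021]
dish 0.79 [158. 242.] 1851 [0.455 0.396 0.011] [ 0.391  0.329 -0.004] [0.519 0.465 0.027]
tub 0.98 [418. 137.] 1449 [ 0.725 -0.3    0.036] [ 0.661 -0.365 -0.002] [ 0.769 -0.232  0.083]
spatula 0.73 [255. 228.] 262 [0.489 0.131 0.086] [ 0.47   0.11  -0.001] [0.516 0.162 0.091]
scene [ 1.226 -0.191  1.109]
dispenser 0.63 [366. 155.] 737 [0.285 0.378 0.005] [ 0.205  0.246 -0.005] [0.438 0.455 0.028]
lever_knob 0.76 [361. 225.] 384 [0.556 0.226 0.063] [0.515 0.096 0.03 ] [0.729 0.261 0.12 ]
lever 0.47 [365. 155.] 
[... 767 characters left out ...]
3067076e-01,  1.62993090e+00,  5.75807329e-06,
        1.08860297e+00, -1.89721416e-02]), 'joint_vel': array([-1.13542344e-03,  5.16963541e-04, -8.85141483e-05, -1.79885919e-03,
       -1.54317285e-03,  3.08048283e-04]), 'joint_efforts': array([ 1.69116945e-03, -5.44578981e+01, -2.74048930e+01,  6.46518613e-02,
        1.68926240e-02, -7.96882006e-06]), 'tcp_pos': array([ 0.24270448, -0.57591542,  0.22268347]), 'tcp_rot': array([-0.4046107 ,  2.00239675, -2.00237822]), 'wrist_force': array([-0.45920447, -0.16590487,  0.05626281]), 'moment': array([ 0.00272333,  0.02031522, -0.0232352 ]), 'grip_width': 0.08776761163164506}
[[-0.92  0.    0.39]
 [-0.39  0.   -0.92]
 [-0.   -1.   -0.  ]] 0.0187
```

Run:
```python
import cv2,numpy as np
a=cv2.imread("pics/top0.png"); 
c=cv2.resize(a[60:270,130:460],None,fx=2.4,fy=2.4,interpolation=cv2.INTER_CUBIC)
cv2.imwrite("pics/topc.png",c)
b=cv2.imread("pics/scene0.png"); cv2.imwrite("pics/scc.png",cv2.resize(b[160:340,230:450],None,fx=3.3,fy=3.3,interpolation=cv2.INTER_CUBIC))
```

```text
(no output)
```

View pics/topc.png

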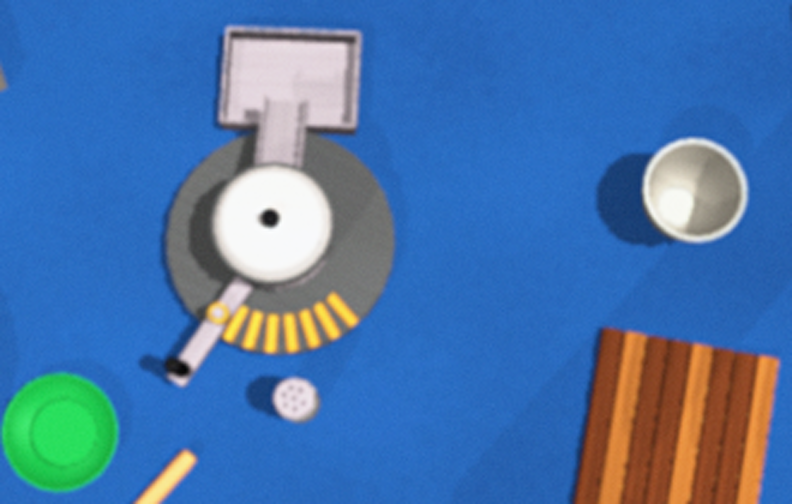

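View pics/scc.png

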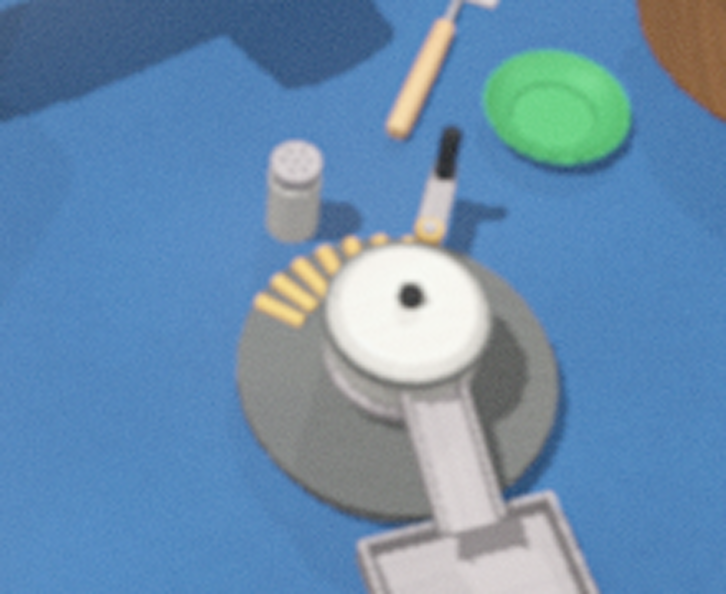

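The top view shows the lever with its black knob at full-picture px ~(204,213), and 7 brass ridges to its right. The shaker is at ~(253,226), the board at lower right and the tub at (419,139). The spatula handle and the green dish sit left of the lever. Next I measure the geometry.

```bash
cat > geo.py <<'E'
from h import *
from scipy.optimize import least_squares
def ridges(n,box,img=None):
    C=cam(n); p=cv2.imread(img)
    hsv=cv2.cvtColor(p,cv2.COLOR_BGR2HSV)
    m=cv2.inRange(hsv,(18,110,110),(32,255,255)); k=np.zeros_like(m); x0,y0,x1,y1=box; k[y0:y1,x0:x1]=m[y0:y1,x0:x1]
    return C,k,hsv
E
python3 - <<'E'
from geo import *
C,k,hsv=ridges("top",(205,170,285,215),"pics/top0.png")
# disc: greyish low saturation dark pixels -> outline fit
g=cv2.inRange(hsv,(0,0,50),(179,70,125)); g[:110]=0; g[215:]=0; g[:,:190]=0; g[:,300:]=0
cn=max(cv2.findContours(g,cv2.RETR_EXTERNAL,cv2.CHAIN_APPROX_NONE)[0],key=cv2.contourArea).reshape(-1,2)
P=onplane(C,cn,0.03)[:,:2]
f=least_squares(lambda q:np.hypot(P[:,0]-q[0],P[:,1]-q[1])-.125,[.66,.12],loss="soft_l1",f_scale=.002)
ax=f.x; print("axis disc",ax.round(4),"resid",np.median(abs(f.fun)).round(4))
print("lidknob",onplane(C,[[242.5,150.8]],.139).round(4))
kn=onplane(C,[[130+178/2.4,60+366/2.4]],.112)[0,:2];print("knob",kn)
n,l,st,ce=cv2.connectedComponentsWithStats(k)
print(st[1:,4],ce[1:].round(1).tolist())
v,u=np.nonzero(k); Q=onplane(C,np.c_[u,v],.035)[:,:2]
for a in (ax,onplane(C,[[242.5,150.8]],.139)[0,:2]):
    d=Q-a; r=np.hypot(*d.T); th=np.arctan2(d[:,1],d[:,0])%(2*np.pi); s=(r>.088)&(r<.119)
    print("axis",a,"r",np.percentile(r,[2,98]).round(3))
    # ridge comb fit: phase of 0.2 rad periodicity
    z=np.exp(2j*np.pi*th[s]/.2).mean(); ph=(np.angle(z)/(2*np.pi)*.2)%.2
    print("coh",abs(z).round(2),"phase",ph.round(4),"range",np.percentile(th[s],[1,99]).round(3)); print(np.histogram(th[s],40,(3.6,5.4))[0])
    dk=kn-a; print("knob ang",np.arctan2(dk[1],dk[0])%(2*np.pi),"r",np.hypot(*dk))
p,d=arm.read_camera("top")
for q in ["shaker","board"]:
    r=arm.trace(q,"top")[0]; X=cloud(C,r["pixels"],d)
    if q=="shaker":
        X=X[X[:,2]>.075]; c,_=cv2.minEnclosingCircle(X[:,:2].astype(np.float32)); print(q,X.mean(0),c)
    else:
        X=onplane(C,np.argwhere(r["pixels"])[:,::-1],.012);print(cv2.minAreaRect(X[:,:2].astype(np.float32)))
E
```

```text
axis disc [0.6781 0.1539] resid 0.0153
lidknob [[0.6638 0.1518 0.139 ]]
knob [0.51909961 0.24450998]
[ 68 117  69  77  71  74  73] [[272.0, 188.5], [225.0, 192.7], [265.5, 193.0], [235.1, 196.8], [258.4, 196.1], [242.8, 198.3], [250.7, 198.0]]
axis [0.67813394 0.15387414] r [0.094 0.133]
coh 0.14 phase 0.0527 range [2.444 3.845]
[20 13  0 14 19 13  0  0  0  0  0  0  0  0  0  0  0  0  0  0  0  0  0  0
  0  0  0  0  0  0  0  0  0  0  0  0  0  0  0  0]
knob ang 2.623589310606005 r 0.18304855674310658
axis [0.66380459 0.15183358] r [0.081 0.12 ]
coh 0.44 phase 0.0679 range [2.342 3.921]
[14 21 17  0  2 22 19  7  0  0  0  0  0  0  0  0  0  0  0  0  0  0  0  0
  0  0  0  0  0  0  0  0  0  0  0  0  0  0  0  0]
knob ang 2.5719598356922684 r 0.1718384280295427
shaker [0.48915931 0.1309918  0.08632246] (0.4892427623271942, 0.13117751479148865)
((0.45993101596832275, -0.28204184770584106), (0.20113258063793182, 0.20302975177764893), 80.84334564208984)
```

```bash
cat >> h.py <<'E'
def shift(t,yaw=None):
    s=arm.observe(); Rm=R.from_rotvec(s["tcp_rot"]).as_matrix(); print("units",(Rm.T@(np.array(t)-s["tcp_pos"])/.25).round(3))
E
python3 - <<'E'
from geo import *
C=cam("top"); u=np.array([[235.1,196.8],[242.8,198.3],[250.7,198.0],[258.4,196.1],[265.5,193],[272,188.5]])
P=onplane(C,u,.035)[:,:2]; k=np.arange(1,7)
def res(q):
    a=q[2]+.2*k; return (P-(q[:2]+q[3]*np.c_[np.cos(a),np.sin(a)])).ravel()
f=least_squares(res,[.664,.152,2.75,.103]); print(f.x.round(4),np.abs(f.fun).max())
f=least_squares(lambda q:res([*q,.103]),[.664,.152,2.75]); print(f.x.round(4),np.abs(f.fun).max())
f=least_squares(lambda q:res([.6645,.152,q[0],q[1]]),[2.75,.103]); print(f.x.round(4),np.abs(f.fun).max())
shift([.489,.131,.20])
E
```

```text
[0.6655 0.153  2.6741 0.1018] 0.00035992082338331954
[0.6666 0.1533 2.6741] 0.0005597743128357702
[2.6667 0.1007] 0.0006401154123208963
units [-2.006  0.091 -2.223]
```

Call:
jog_arm(
  plan=[
    [1,[-0.165,0,-0.185],0],
    [1,[-0.165,0,-0.185],0],
    [1,[-0.165,0,-0.185],0],
    [1,[-0.165,0,-0.185],0],
    [1,[-0.165,0,-0.185],0],
    [1,[-0.165,0,-0.185],0],
    [1,[-0.165,0,-0.185],0],
    [1,[-0.165,0,-0.185],0],
    [1,[-0.165,0,-0.185],0],
    [1,[-0.165,0,-0.185],0],
  ],
)

```text
time_s: 2.5
tcp_pos: [0.4439, 0.0125, 0.2231]
tcp_rot: [-0.403, 2.001, -2.002]
wrist_force: [0.8, 0.1, -0.1]
grip_width: 0.0876
```

Call:
jog_arm(
  plan=[
    [1,[-0.15,0.03,-0.17],0],
    [1,[-0.15,0.03,-0.17],0],
    [1,[0,0,0],0],
    [1,[0,0,0],0],
  ],
)

```text
time_s: 3.0
tcp_pos: [0.4789, 0.1177, 0.2075]
tcp_rot: [-0.406, 2.002, -2.002]
wrist_force: [-0.4, 0.5, 0.1]
grip_width: 0.0878
```

Run:
```python
from h import *
C=cam("wrist"); p,d=arm.read_camera("wrist"); cv2.imwrite("pics/w1.png",p[:,:,::-1])
r=arm.trace("shaker","wrist")
for x in r[:2]:
    X=cloud(C,x["pixels"],d); X=X[X[:,2]>.08]; print(x["conf"],x["position"],len(X))
    if len(X)>20: print(X.mean(0).round(4),cv2.minEnclosingCircle(X[:,:2].astype(np.float32)))
for x in arm.trace("lever_knob","wrist")[:1]:
    X=cloud(C,x["pixels"],d); X=X[X[:,2]>.105]; print("knob",x["conf"],len(X),X.mean(0) if len(X) else 0)
print(arm.observe()["tcp_pos"]); shift([.489,.131,.036])
```

```text
0.62 [269.3, 178.7] 1629
[0.4891 0.1303 0.0852] ((0.4884248375892639, 0.12994445860385895), 0.020501205697655678)
knob 0.62 496 [0.51982003 0.24806458 0.11338673]
[0.47909569 0.11672461 0.20788066]
units [-0.059  0.688 -0.037]
```

View pics/w1.png

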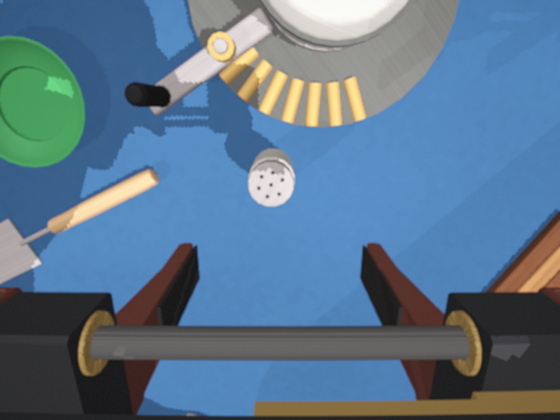

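The wrist view shows the shaker at (271,180) between and ahead of the fingers. The knob is at (145,95) and the ridges run from (239,65) to (356,98). I'll descend over the shaker.

Call:
jog_arm(
  plan=[
    [1,[-0.055,0.1,-0.035],0],
    [1,[0,0.2,0],0],
    [1,[0,0.2,0],0],
    [1,[0,0.15,0],0],
    [1,[0,0.03,0],0],
    [1,[0,0,0],0],
    [1,[0,0,0],0],
  ],
)

```text
time_s: 4.03
tcp_pos: [0.4898, 0.1313, 0.0393]
tcp_rot: [-0.401, 2.002, -2.001]
wrist_force: [0.2, 0.5, 0.3]
grip_width: 0.0881
```

Call:
jog_arm(
  plan=[
    [0.1,[0,0,0],0],
    [0.1,[0,0,0],0],
    [0.1,[0,0,0],0],
    [0.1,[0,0,0],0],
    [0.1,[0,0,0],0],
    [0.1,[0,0,0],0],
    [0.1,[0,0,0],0],
    [0.1,[0,0,0],0],
  ],
)

```text
time_s: 5.03
tcp_pos: [0.4886, 0.1313, 0.0377]
tcp_rot: [-0.405, 2.002, -2.002]
wrist_force: [-0.3, -0.5, 0.8]
grip_width: 0.0436
```

Call:
jog_arm(
  plan=[
    [0.1,[0,-0.1,0],0],
    [0.1,[0,-0.15,0],0],
    [0.1,[0,-0.15,0],0],
    [0.1,[0,-0.05,0],0],
    [0.1,[0.04,0,0.08],0],
    [0.1,[0.08,0,0.16],0],
    [0.1,[0.08,0,0.16],0],
    [0.1,[0.08,0,0.16],0],
    [0.1,[0.08,0,0.16],0],
    [0.1,[0.08,0,0.16],0],
  ],
)

```text
time_s: 6.28
tcp_pos: [0.4717, -0.1154, 0.149]
tcp_rot: [-0.406, 2.004, -2.002]
wrist_force: [0.8, 0.0, -1.7]
grip_width: 0.0438
```

Call:
jog_arm(
  plan=[
    [0.1,[0.08,0,0.16],0],
    [0.1,[0.08,0,0.16],0],
    [0.1,[0.08,0,0.16],0],
    [0.1,[0.04,0,0.08],0],
    [0.1,[0.02,0,0.04],0],
    [0.1,[0,0,0],0],
    [0.1,[0,0,0],0],
  ],
)

```text
time_s: 7.15
tcp_pos: [0.4616, -0.2804, 0.1498]
tcp_rot: [-0.406, 2.003, -2.001]
wrist_force: [-0.0, 0.1, -0.4]
grip_width: 0.0436
```

Run:
```python
from h import *
print(arm.observe()["tcp_pos"]); shift([.46,-.282,.055])
for n in ["top"]:
  C=cam(n); p,d=arm.read_camera(n)
  for x in arm.trace("lever_knob",n)[:1]:
    X=cloud(C,x["pixels"],d); X=X[X[:,2]>.105]; print("knob",x["conf"],len(X),X.mean(0) if len(X) else 0)
C=cam("wrist"); p,d=arm.read_camera("wrist"); 
for x in arm.trace("shaker","wrist")[:1]:
    X=cloud(C,x["pixels"],d); print(x["conf"],X.min(0),X.max(0),np.median(X,0))
```

```text
[ 0.4616361  -0.28044065  0.14978393]
units [0.008 0.379 0.004]
knob 0.95 38 [0.51846398 0.24779931 0.11444984]
0.82 [ 0.42154869 -0.34124456  0.00637983] [ 0.4911827  -0.25923256  0.2421335 ] [ 0.47420394 -0.27533371  0.19517124]
```

Call:
jog_arm(
  plan=[
    [0.1,[0,0.12,0],0],
    [0.1,[0,0.12,0],0],
    [0.1,[0,0.09,0],0],
    [0.1,[0,0.04,0],0],
    [0.1,[0,0.01,0],0],
    [0.1,[0,0.01,0],0],
    [0.1,[0,0,0],0],
    [0.1,[0,0,0],0],
  ],
)

```text
time_s: 8.35
tcp_pos: [0.4621, -0.2817, 0.0532]
tcp_rot: [-0.404, 2.001, -2.003]
wrist_force: [0.1, -0.2, -1.8]
grip_width: 0.0435
```

Call:
jog_arm(
  plan=[
    [0.1,[0,0.006,0],0],
    [0.1,[0,0.006,0],0],
    [0.1,[0,0,0],0],
    [0.1,[0,0,0],0],
  ],
)

```text
time_s: 8.85
tcp_pos: [0.4619, -0.2815, 0.0497]
tcp_rot: [-0.405, 2.002, -2.002]
wrist_force: [-0.2, -0.2, -1.2]
grip_width: 0.0436
```

Call:
jog_arm(
  plan=[
    [0.1,[0,0.004,0],0],
    [0.1,[0,0,0],0],
    [0.1,[0,0,0],0],
    [0.1,[0,0,0],0],
  ],
)

```text
time_s: 9.35
tcp_pos: [0.4619, -0.2816, 0.0496]
tcp_rot: [-0.404, 2.002, -2.002]
wrist_force: [-2.6, 1.9, 10.2]
grip_width: 0.0437
```

Contact (10 N up). Releasing, then lifting clear.

Call:
jog_arm(
  plan=[
    [0.6,[0,0,0],0],
    [1,[0,0,0],0],
    [1,[0,0,0],0],
    [1,[0,0,0],0],
    [1,[0,0,0],0],
    [1,[0,0,0],0],
    [1,[0,-0.1,0],0],
    [1,[0,-0.2,0],0],
    [1,[0,-0.2,0],0],
    [1,[0,-0.1,0],0],
  ],
)

```text
time_s: 10.6
tcp_pos: [0.4628, -0.2821, 0.2016]
tcp_rot: [-0.402, 1.999, -2.004]
wrist_force: [-0.3, -0.6, 0.2]
grip_width: 0.0877
```

Run:
```python
from geo import *
C=cam("top"); p,d=arm.read_camera("top"); cv2.imwrite("pics/top2.png",p[:,:,::-1])
for q in ["shaker","lever_knob"]:
  for x in arm.trace(q,"top")[:1]:
    X=cloud(C,x["pixels"],d); print(q,x["conf"],np.round(x["position"]),X.min(0).round(3),X.max(0).round(3)); X=X[X[:,2]>.09]; print(len(X),X.mean(0).round(4) if len(X) else 0)
C=cam("wrist"); p,d=arm.read_camera("wrist"); cv2.imwrite("pics/w2.png",p[:,:,::-1])
for x in arm.trace("shaker","wrist")[:1]:
    X=cloud(C,x["pixels"],d); print("w",x["conf"],x["position"],np.percentile(X,[2,98],axis=0).round(3))
print(arm.observe()["tcp_pos"])
```

```text
lever_knob 0.59 [219. 200.] [0.505 0.112 0.002] [0.626 0.277 0.12 ]
51 [0.5191 0.2486 0.1132]
w 0.72 [278.8, 196.5] [[ 0.444 -0.299  0.019]
 [ 0.483 -0.262  0.099]]
[ 0.46117482 -0.2810624   0.19761862]
```

View pics/w2.png

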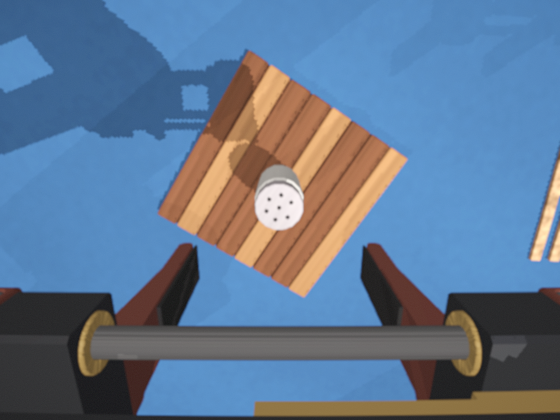

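The shaker stands upright at the middle of the board, at (279,205) in the wrist view, with its top at about 98 mm. Next I go to the knob.

Call:
jog_arm(
  plan=[
    [1,[-0.054,0,-0.095],0],
    [1,[-0.11,0,-0.195],0],
    [1,[-0.11,0,-0.195],0],
    [1,[-0.11,0,-0.195],0],
    [1,[-0.11,0,-0.195],0],
    [1,[-0.11,0,-0.195],0],
    [1,[-0.11,0,-0.195],0],
    [1,[-0.11,0,-0.195],0],
    [1,[-0.11,0,-0.195],0],
    [1,[-0.1,0,-0.19],0],
  ],
)

```text
time_s: 12.1
tcp_pos: [0.52, 0.2455, 0.1966]
tcp_rot: [-0.408, 2.003, -2.004]
wrist_force: [1.2, -0.1, -0.1]
grip_width: 0.0879
```

Call:
jog_arm(
  plan=[
    [1,[0,0,0],-0.058],
    [1,[0,0,0],-0.058],
    [1,[0,0,0],-0.058],
    [1,[0,0,0],-0.058],
    [1,[0,0,0],-0.058],
    [1,[0,0,0],-0.058],
    [1,[0,0,0],-0.058],
    [1,[0,0,0],-0.058],
    [1,[0,0,0],-0.058],
    [1,[0,0,0],-0.058],
  ],
)

```text
time_s: 13.35
tcp_pos: [0.5199, 0.2435, 0.1965]
tcp_rot: [-1.453, 0.716, -0.712]
wrist_force: [-0.2, 0.2, 0.4]
grip_width: 0.0876
```

Call:
jog_arm(
  plan=[
    [1,[0,0,0],-0.058],
    [1,[0,0,0],-0.054],
    [1,[0,0,0],0],
    [1,[0,0,0],0],
  ],
)

```text
time_s: 13.85
tcp_pos: [0.5205, 0.2437, 0.1976]
tcp_rot: [-1.525, 0.449, -0.447]
wrist_force: [-0.6, -0.1, 0.5]
grip_width: 0.0875
```

Run:
```python
from h import *
s=arm.observe(); Rm=R.from_rotvec(s["tcp_rot"]).as_matrix(); print(s["tcp_pos"],s["joints"].round(2)); print(Rm.round(3))
C=cam("wrist"); p,d=arm.read_camera("wrist"); cv2.imwrite("pics/w3.png",p[:,:,::-1])
for x in arm.trace("lever_knob","wrist")[:1]:
    X=cloud(C,x["pixels"],d); X=X[X[:,2]>.112]; print("knob",x["conf"],x["position"],len(X),X.mean(0) if len(X) else 0, cv2.minEnclosingCircle(X[:,:2].astype(np.float32)) if len(X) else 0)
shift([.5185,.247,.073])
```

```text
[0.52047903 0.24373258 0.19760546] [ 0.42  0.38  1.76  0.    1.   -0.58]
[[ 0.841 -0.002  0.541]
 [-0.541 -0.001  0.841]
 [-0.001 -1.    -0.001]]
knob 0.92 [288.1, 255.6] 325 [0.51869084 0.25041777 0.11453282] ((0.5187662839889526, 0.2502109706401825), 0.008656744845211506)
units [-0.014  0.5    0.006]
```

View pics/w3.png

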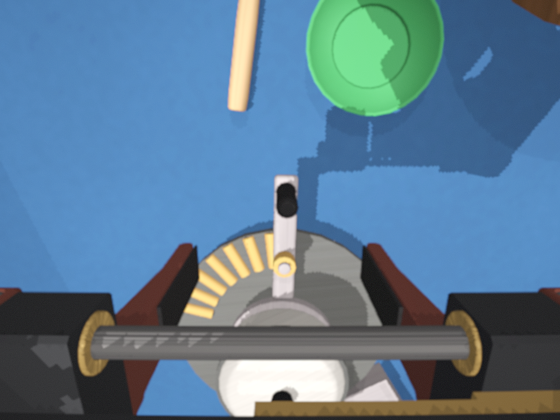

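The wrist view shows the lever bar vertical at column 286, with the knob at (287,200) centred between the fingers and the first ridge just left of the plunger at (284,265). I fit the ridges in this picture and set the descent.

Run:
```python
from geo import *
C,k,hsv=ridges("wrist",(180,225,310,325),"pics/w3.png")
n,l,st,ce=cv2.connectedComponentsWithStats(k); i=[j for j in range(1,n) if st[j,4]>60]
for j in i: print(st[j],ce[j].round(1))
P=[]
for j in i:
    v,u=np.nonzero(l==j); P.append(onplane(C,np.c_[u,v],.035)[:,:2])
# fit ridge lines: each pixel lies on line through axis at angle t0+.2k
c=np.array([p.mean(0) for p in P]); a0=np.array([.6655,.1525])
ang=np.arctan2(*(c-a0).T[::-1])%(2*np.pi); print(ang.round(3),np.hypot(*(c-a0).T).round(4))
g=[(p,round((a-2.674)/.2)) for p,a in zip(P,ang)]
g=[(p,kk) for p,kk in g if kk>=1]
def res(q):
    return np.concatenate([(p-q[:2])@np.array([-np.sin(q[2]+.2*kk),np.cos(q[2]+.2*kk)]) for p,kk in g]+[[np.hypot(*(p.mean(0)-q[:2]))*1-.103] for p,kk in g])
f=least_squares(res,[.6655,.1525,2.674],loss="soft_l1",f_scale=.003); print(f.x.round(4))
for kn in ([.5188,.2502],[.5185,.247]): 
    dd=np.array(kn)-f.x[:2]; print("lever",np.arctan2(dd[1],dd[0]),np.hypot(*dd))
shift([.5187,.2485,.073])
```

```text
[265 233  31  38 253] [278.4 254.8]
[243 237  21  34 195] [253.5 252.4]
[223 244  27  33 184] [236.7 258.9]
[206 255  31  29 177] [222. 268.]
[198 270  28  21 150] [210.7 279.9]
[191 288  27  14 116] [203.9 294.3]
[183 304  30  10 112] [197.8 308. ]
[2.606 2.857 3.043 3.229 3.415 3.608 3.803] [0.0996 0.1067 0.1064 0.1061 0.1045 0.1009 0.1008]
[0.6589 0.1597 2.7006]
lever 2.568258422588533 0.16681049811995666
lever 2.5855016038595378 0.16535131271670983
units [-0.017  0.5    0.012]
```

Call:
jog_arm(
  plan=[
    [1,[-0.015,0.05,0.012],0],
    [1,[0,0.15,0],0],
    [1,[0,0.15,0],0],
    [1,[0,0.1,0],0],
    [1,[0,0.045,0],0],
    [1,[0,0,0],0],
    [1,[0,0,0],0],
  ],
)

```text
time_s: 14.82
tcp_pos: [0.52, 0.2489, 0.0758]
tcp_rot: [-1.523, 0.445, -0.447]
wrist_force: [1.2, 0.9, -0.4]
grip_width: 0.0879
```

Call:
jog_arm(
  plan=[
    [0,[0,0,0],0],
    [0,[0,0,0],0],
    [0,[0,0,0],0],
    [0,[0,0,0],0],
    [0,[0,0,0],0],
    [0,[0,0,0],0],
    [0,[0,0,0],0],
    [0,[0,0,0],0],
    [0,[0,0,0],0],
    [0,[0,0,0],0],
  ],
)

```text
time_s: 16.08
tcp_pos: [0.5202, 0.2497, 0.075]
tcp_rot: [-1.522, 0.445, -0.447]
wrist_force: [1.6, 6.5, -3.8]
grip_width: 0.0175
```

Run:
```python
from h import *
s=arm.observe(); print(s)
```

```text
{'time_s': 16.075, 'joints': array([ 4.26416336e-01,  5.59094723e-01,  1.82350809e+00,  1.39473743e-03,
        7.56622776e-01, -5.76413312e-01]), 'joint_vel': array([-7.98168061e-05,  1.12945191e-03,  1.46393827e-03,  1.42532611e-04,
        8.41688314e-04,  1.06219212e-03]), 'joint_efforts': array([-2.70838022e+00, -5.56522143e+01, -1.74649394e+01, -8.58278722e-01,
        1.15203559e+00, -7.24987389e-03]), 'tcp_pos': array([0.5201836 , 0.2497106 , 0.07497205]), 'tcp_rot': array([-1.52215576,  0.44471025, -0.44656686]), 'wrist_force': array([ 1.61404538,  6.49527718, -3.78266775]), 'moment': array([ 0.82015486, -0.34549991,  0.02718504]), 'grip_width': 0.01753783862241734}
```

Knob gripped; the tangential force is about 6 N, matching the spring. I swing in 0.05 rad calls and read the force after each.

Call:
jog_arm(
  plan=[
    [0,[0.0002,0,-0.0175],-0.008],
    [0,[0.0002,0,-0.0175],-0.008],
    [0,[0,0,0],0],
  ],
)

```text
time_s: 16.45
tcp_pos: [0.5156, 0.2425, 0.075]
tcp_rot: [-1.529, 0.405, -0.407]
wrist_force: [2.2, 9.0, -6.1]
grip_width: 0.0176
```

Call:
jog_arm(
  plan=[
    [0,[0.0002,0,-0.0175],-0.008],
    [0,[0.0002,0,-0.0175],-0.008],
    [0,[0,0,0],0],
  ],
)

```text
time_s: 16.82
tcp_pos: [0.5111, 0.2345, 0.075]
tcp_rot: [-1.537, 0.367, -0.368]
wrist_force: [0.7, 7.1, -3.2]
grip_width: 0.0174
```

Call:
jog_arm(
  plan=[
    [0,[0.0002,0,-0.0175],-0.008],
    [0,[0.0002,0,-0.0175],-0.008],
    [0,[0,0,0],0],
  ],
)

```text
time_s: 17.2
tcp_pos: [0.507, 0.2263, 0.075]
tcp_rot: [-1.544, 0.328, -0.328]
wrist_force: [-1.5, 5.7, -2.3]
grip_width: 0.0175
```

Call:
jog_arm(
  plan=[
    [0,[0.0002,0,-0.0175],-0.008],
    [0,[0.0002,0,-0.0175],-0.008],
    [0,[0,0,0],0],
  ],
)

```text
time_s: 17.58
tcp_pos: [0.5034, 0.218, 0.0749]
tcp_rot: [-1.551, 0.289, -0.288]
wrist_force: [-1.1, 5.8, -0.4]
grip_width: 0.0176
```

Call:
jog_arm(
  plan=[
    [0,[0.0002,0,-0.0175],-0.008],
    [0,[0.0002,0,-0.0175],-0.008],
    [0,[0,0,0],0],
  ],
)

```text
time_s: 17.95
tcp_pos: [0.5006, 0.2105, 0.0749]
tcp_rot: [-1.554, 0.25, -0.25]
wrist_force: [-1.9, 10.3, -2.5]
grip_width: 0.0176
```

Call:
jog_arm(
  plan=[
    [0,[0.0002,0,-0.0175],-0.008],
    [0,[0.0002,0,-0.0175],-0.008],
    [0,[0,0,0],0],
  ],
)

```text
time_s: 18.32
tcp_pos: [0.4978, 0.2018, 0.075]
tcp_rot: [-1.559, 0.21, -0.21]
wrist_force: [-2.8, 7.5, -1.6]
grip_width: 0.0177
```

Call:
jog_arm(
  plan=[
    [0,[0.0002,0,-0.0175],-0.008],
    [0,[0.0002,0,-0.0175],-0.008],
    [0,[0,0,0],0],
  ],
)

```text
time_s: 18.7
tcp_pos: [0.4954, 0.193, 0.0749]
tcp_rot: [-1.563, 0.171, -0.17]
wrist_force: [-3.2, 7.4, -0.5]
grip_width: 0.0177
```

Call:
jog_arm(
  plan=[
    [0,[0.0002,0,-0.0175],-0.008],
    [0,[0.0002,0,-0.0175],-0.008],
    [0,[0,0,0],0],
  ],
)

```text
time_s: 19.08
tcp_pos: [0.4936, 0.1843, 0.0749]
tcp_rot: [-1.566, 0.132, -0.13]
wrist_force: [-3.3, 6.4, 0.7]
grip_width: 0.0173
```

Call:
jog_arm(
  plan=[
    [0,[0.0002,0,-0.0175],-0.008],
    [0,[0.0002,0,-0.0175],-0.008],
    [0,[0,0,0],0],
  ],
)

```text
time_s: 19.45
tcp_pos: [0.4923, 0.1762, 0.0749]
tcp_rot: [-1.567, 0.093, -0.091]
wrist_force: [-3.7, 11.6, 0.3]
grip_width: 0.0173
```

Call:
jog_arm(
  plan=[
    [0,[0.0002,0,-0.0175],-0.008],
    [0,[0.0002,0,-0.0175],-0.008],
    [0,[0,0,0],0],
  ],
)

```text
time_s: 19.82
tcp_pos: [0.4913, 0.1672, 0.0749]
tcp_rot: [-1.569, 0.054, -0.051]
wrist_force: [-4.5, 8.6, 1.2]
grip_width: 0.0174
```

Call:
jog_arm(
  plan=[
    [0,[0.0002,0,-0.0175],-0.008],
    [0,[0.0002,0,-0.0175],-0.008],
    [0,[0,0,0],0],
  ],
)

```text
time_s: 20.2
tcp_pos: [0.4908, 0.1581, 0.0749]
tcp_rot: [-1.57, 0.014, -0.011]
wrist_force: [-4.2, 6.8, 2.6]
grip_width: 0.0177
```

Call:
jog_arm(
  plan=[
    [0,[0.0002,0,-0.0175],-0.008],
    [0,[0.0002,0,-0.0175],-0.008],
    [0,[0,0,0],0],
  ],
)

```text
time_s: 20.58
tcp_pos: [0.4907, 0.1494, 0.0749]
tcp_rot: [-1.57, -0.025, 0.028]
wrist_force: [-5.6, 8.2, 2.2]
grip_width: 0.0178
```

Call:
jog_arm(
  plan=[
    [0,[0.0002,0,-0.0175],-0.008],
    [0,[0.0002,0,-0.0175],-0.008],
    [0,[0,0,0],0],
  ],
)

```text
time_s: 20.95
tcp_pos: [0.4911, 0.1411, 0.0749]
tcp_rot: [-1.568, -0.064, 0.068]
wrist_force: [-6.0, 9.6, 3.8]
grip_width: 0.0178
```

Run:
```python
from geo import *
s=arm.observe(); print(s["tcp_pos"],s["wrist_force"])
p,d=arm.read_camera("wrist"); cv2.imwrite("pics/w4.png",p[:,:,::-1])
p,d=arm.read_camera("top"); cv2.imwrite("pics/top4.png",p[:,:,::-1])
p,d=arm.read_camera("scene"); cv2.imwrite("pics/sc4.png",p[:,:,::-1])
a=cv2.resize(cv2.imread("pics/top4.png")[100:240,170:310],(400,400),interpolation=cv2.INTER_CUBIC)
b=cv2.resize(cv2.imread("pics/sc4.png")[150:310,260:420],(400,400),interpolation=cv2.INTER_CUBIC)
cv2.imwrite("pics/c4.png",np.hstack([a,b]))
```

```text
[0.49109032 0.14106642 0.07491253] [-5.99512242  9.62570834  3.7544853 ]
```

View pics/c4.png

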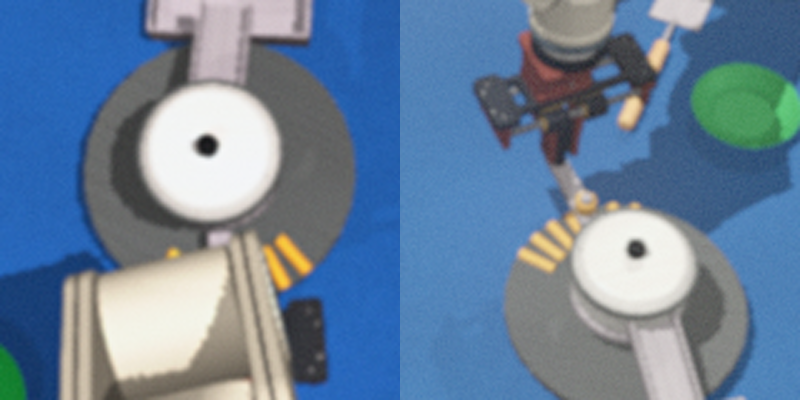

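Force rises come about every 0.2 rad (steps 5, 9 and 12–13), so the plunger is just past notch 3, starting up ridge 4. The scene crop agrees: the plunger is at (585,203) with roughly four ridges still ahead. Finer steps from here.

Call:
jog_arm(
  plan=[
    [0,[0.0002,0,-0.0175],-0.008],
    [0,[0.0002,0,-0.0175],-0.008],
    [0,[0,0,0],0],
  ],
)

```text
time_s: 21.48
tcp_pos: [0.4919, 0.1321, 0.0749]
tcp_rot: [-1.567, -0.103, 0.108]
wrist_force: [-5.4, 8.4, 4.0]
grip_width: 0.0177
```

Call:
jog_arm(
  plan=[
    [0,[0.0002,0,-0.0175],-0.008],
    [0,[0,0,0],0],
    [0,[0,0,0],0],
  ],
)

```text
time_s: 21.85
tcp_pos: [0.4925, 0.1278, 0.0749]
tcp_rot: [-1.566, -0.123, 0.127]
wrist_force: [-6.0, 7.6, 4.7]
grip_width: 0.0177
```

Call:
jog_arm(
  plan=[
    [0,[0.0002,0,-0.0175],-0.008],
    [0,[0,0,0],0],
    [0,[0,0,0],0],
  ],
)

```text
time_s: 22.22
tcp_pos: [0.4932, 0.1233, 0.0749]
tcp_rot: [-1.565, -0.143, 0.147]
wrist_force: [-6.1, 7.5, 4.7]
grip_width: 0.0171
```

Call:
jog_arm(
  plan=[
    [0,[0.0001,0,-0.0105],-0.0048],
    [0,[0,0,0],0],
    [0,[0,0,0],0],
  ],
)

```text
time_s: 22.6
tcp_pos: [0.4937, 0.1207, 0.0749]
tcp_rot: [-1.564, -0.155, 0.159]
wrist_force: [-5.8, 6.7, 5.2]
grip_width: 0.0173
```

Call:
jog_arm(
  plan=[
    [0,[0.0001,0,-0.0105],-0.0048],
    [0,[0,0,0],0],
    [0,[0,0,0],0],
  ],
)

```text
time_s: 22.98
tcp_pos: [0.4942, 0.118, 0.0749]
tcp_rot: [-1.564, -0.166, 0.171]
wrist_force: [-5.9, 5.5, 4.7]
grip_width: 0.0174
```

Call:
jog_arm(
  plan=[
    [0,[0.0001,0,-0.0105],-0.0048],
    [0,[0,0,0],0],
    [0,[0,0,0],0],
  ],
)

```text
time_s: 23.35
tcp_pos: [0.4947, 0.1154, 0.0749]
tcp_rot: [-1.563, -0.178, 0.183]
wrist_force: [-6.4, 4.3, 4.5]
grip_width: 0.0174
```

Call:
jog_arm(
  plan=[
    [0,[0.0001,0,-0.0105],-0.0048],
    [0,[0,0,0],0],
    [0,[0,0,0],0],
  ],
)

```text
time_s: 23.72
tcp_pos: [0.4952, 0.1133, 0.0749]
tcp_rot: [-1.561, -0.19, 0.195]
wrist_force: [-6.7, 8.2, 4.6]
grip_width: 0.0173
```

The sharp rise from about 5.6 to 9.5 N tangential is the fourth click. I nudge slightly into the notch, hold, and check.

Call:
jog_arm(
  plan=[
    [0,[0,0,-0.0045],-0.002],
    [0,[0,0,0],0],
    [0,[0,0,0],0],
    [0,[0,0,0],0],
    [0,[0,0,0],0],
  ],
)

```text
time_s: 24.35
tcp_pos: [0.4955, 0.1122, 0.0749]
tcp_rot: [-1.56, -0.195, 0.2]
wrist_force: [-7.1, 8.1, 4.1]
grip_width: 0.0178
```

Run:
```python
from geo import *
s=arm.observe(); print(s["tcp_pos"],s["wrist_force"],abs(s["joint_vel"]).max())
C=cam("top"); p,d=arm.read_camera("top"); cv2.imwrite("pics/top5.png",p[:,:,::-1])
for x in arm.trace("shaker","top")[:1]:
    X=cloud(C,x["pixels"],d); X=X[X[:,2]>.09]; print("shaker",x["conf"],len(X),X.mean(0).round(3) if len(X) else 0)
p,d=arm.read_camera("wrist"); cv2.imwrite("pics/w5.png",p[:,:,::-1])
p,d=arm.read_camera("scene"); cv2.imwrite("pics/sc5.png",p[:,:,::-1])
a=cv2.imread("pics/w5.png")
b=cv2.imread("pics/sc5.png")
a=cv2.resize(a[180:340,170:390],(400,291),interpolation=cv2.INTER_CUBIC)
e=cv2.resize(b[190:290,280:417],(400,291),interpolation=cv2.INTER_CUBIC)
f=cv2.resize(b[150:350,60:334],(400,291))
cv2.imwrite("pics/c5.png",np.vstack([np.hstack([a,e]),np.hstack([f,f*0])]))
```

```text
[0.49545822 0.11224553 0.07485945] [-7.08237517  8.13084961  4.12691488] 0.0014248251136686713
shaker 0.59 229 [ 0.465 -0.28   0.099]
```

View pics/c5.png

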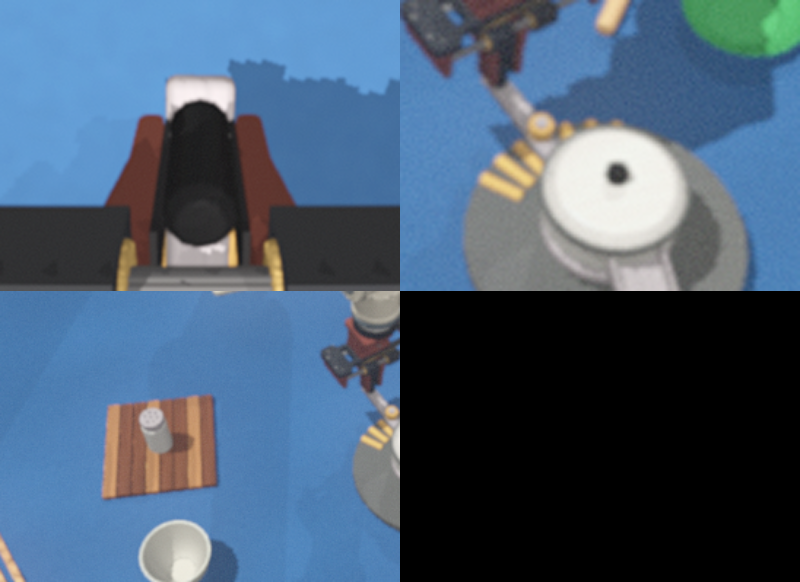

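The pictures agree. Three ridges remain ahead of the lever, and in the wrist view brass shows equally on both sides of the bar, so the plunger is centred between two ridges. The shaker stands upright on the board. Handing in.

```bash
python3 -c "
from station import arm
print(arm.job_done()); print(arm.observe()['tcp_pos'])"
```

```text
the job is handed in; nothing more can be done
None
the job is handed in; nothing more can be done
```

I moved the shaker to the middle of the board and released it upright. I then gripped the lever knob and swung it four clicks, and handed the job in at about 24.5 s with the gripper still holding. No verdict is reported.

- **Shaker:** the last camera reading put it near the board's centre with its top at 99 mm, and the picture showed it upright.
- **Clicks:** the force rose about every 0.2 rad. The fourth drop was the clearest, rising from about 5.6 to 9.5 N tangential. The third was less sharp, so the pictures also served to confirm the count.
- **Notch:** three ridges remained ahead of the lever, and brass showed equally on both sides of the bar in the wrist view. By tool position the lever was at about 3.38 rad. My camera estimates of the notch were 3.37 to 3.40 rad, inside the 0.06 rad tolerance.
- **Disagreement:** my two fits of the dispenser's pivot axis differed by about 9 mm, which is why I relied on the felt clicks for the final position.
- **Bystanders:** the arm never went near the dish, tub or spatula, but I did not re-measure their positions at the end.

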